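# Set the gas manifold: dial to the mark, metering valve two turns open

## Task

Set the gas manifold for a run: first turn the black dial knob clockwise until its white line points at the red marker on the scale. Then wind the red handwheel clockwise by its upright black crank grip all the way to its stop, back it off anticlockwise exactly two full turns, and finish still holding the crank grip between the fingers, keeping the wheel still and the dial as set. Leave the brown bottle, the white cup and the timer where they stand.

Things in the scene. Friction and masses are not known exactly. Their poses are not given: they have to be found in the camera images.
- manifold: Grey gas manifold, a low housing 130 x 270 x 45 mm fixed to the worktop. Origin: centre of its underside on the worktop; x toward its rear (brass hose tails), y to its left, z up. Its place and yaw differ each time. On its top, 80 mm to the left of the middle (+y), the dial knob; 80 mm to the right (-y), the valve with the red handwheel; a flat gauge (40 mm across, 11 mm high) 35 mm behind the middle.
- dial (a joint): Angle of the dial knob in rad, 0 to 4.5, grows clockwise seen from above. At 0 the white line points to the manifold's -x. Stiff: 0.04 N m of friction, stays where it is left.
- dial_grip (a point): Point on the dial's vertical axis, 77 mm above the worktop, where to pinch. The knob is an upright black bar, 52 mm long, 14 mm thick, its top 90 mm and its skirt (60 mm across) 53 mm above the worktop. Turns with the dial: the bar lies along this frame's x, the white line on its -x half, z up.
- dial_pointer (a point): Outer end of the bar's white line, 26 mm from the dial's axis toward the dial frame's -x, 77 mm above the worktop. Same axes as dial_grip.
- setpoint_mark (a point): Tip of the red marker on the white scale plate (100 mm across), 32 mm from the dial's axis, 49 mm above the worktop. Its frame's origin lies in the direction -x from the dial's axis, z up: the dial is right when the -x axes of dial_pointer and setpoint_mark point the same way. The marker's angle on the scale differs each time; at the start it lies 0.5 to 1.7 rad clockwise of the white line.
- valve_wheel (a joint): Angle of the red handwheel in rad: 0 is shut, hard on its stop; grows anticlockwise (opening) seen from above without wrapping, 6.283 a turn, up to a far stop at 20.4. Starts 0.4 to 1.1 turns open. About 0.09 N m of friction (2 N at the grip); stays where it is left.
- wheel_axis (a point): Centre of the handwheel on its vertical axis, 85 mm above the worktop (top of the hub). The wheel is red, three spokes, 101 mm across, rim top 84 mm above the worktop; frame turns with the wheel, x toward the crank grip.
- crank_mid (a point): Pinch point of the upright black crank grip, on the grip's own axis, 112 mm above the worktop and 45 mm from the wheel's axis. The grip is a cylinder 18 mm across, reaching from 87 to 129 mm above the worktop. It revolves freely on its pin, so a gripper holding it may circle the wheel's axis without turning itself.
- microscope: Obstacle: the bench microscope, fixed, about 0.33 m deep and 0.19 m wide, right of the manifold; highest at the eyepieces, 0.37 m above the worktop, which reach out to 0.28 m in front of the robot. Origin: middle of its underside, axes as the room's. Go over it at 0.42 m or more, or stay clear of it; the wall cabinets beyond hang 0.51 m above the worktop, from about 0.65 m in front of the robot.
- stain_bottle: Bystander: loose brown glass-look bottle with red cap, 47 mm across, 105 mm high; origin: centre of its underside. Behind the manifold's right end, near the microscope.
- white_cup: Bystander: loose white lidded sample cup, 58 mm across, 62 mm high; origin: centre of its underside. Left of the manifold.
- timer: Bystander: loose white bench timer, 60 x 64 x 17 mm; origin: centre of its underside. Left of the manifold.
- crank_grip: The crank grip itself (see crank_mid); origin at the foot of the grip on its own axis, 86.5 mm above the worktop.

How it is judged:
On the way, in this order (a step that is already met when the one before it is completed fails the run):
1. the dial's white line points at the red marker, within 9 degrees (angle between the x axis of dial_pointer and the x axis of setpoint_mark, either way round below 0.16 rad), for 0.2 s.
2. the handwheel is wound shut onto its stop, within 4 degrees (value of joint valve_wheel below 0.07 rad), for 0.2 s.
At the end, for the whole second after the job is handed in: The handwheel stands two turns (12.57 rad) open from its stop, within 0.2 rad (11 degrees), and is still; the fingers hold the crank grip (more than 3 N, the grasp point within 30 mm of the grip's pinch point); the dial still points at the red marker within 0.16 rad (9 degrees) (angle between the x axis of dial_pointer and the x axis of setpoint_mark, either way round below 0.16 rad and value of joint valve_wheel between 12.366 and 12.766 rad and velocity of joint valve_wheel between -0.1 and 0.1 rad/s and contact force between the fingers and crank_grip above 3 N and distance between the grasp point and crank_mid below 0.03 m); the arm keeps its last pose, push and grip.
It fails at once if the brown bottle is shifted by more than 20 mm or tipped (distance of stain_bottle from where it was at the start of the episode above 0.02 m or angle between stain_bottle's own z axis and vertical above 0.4 rad).
It fails at once if the white cup is shifted by more than 20 mm or tipped (distance of white_cup from where it was at the start of the episode above 0.02 m or angle between white_cup's own z axis and vertical above 0.4 rad).
It fails at once if the timer is shifted by more than 20 mm or tipped (distance of timer from where it was at the start of the episode above 0.02 m or angle between timer's own z axis and vertical above 0.4 rad).
It also fails if it takes over 72 s, if anything falls off the work surface, if the arm or the gripper's body presses on something with over 40 N, if the wrist force passes 120 N, or if a joint passes its speed limit or range.

## Robot

A 6-joint arm with a two-finger parallel gripper is mounted at the origin on a cart in front of the work surface, level with it; the furniture and walls round the work are solid. World frame = base frame: x ahead of the robot, y to its left, z up, the work surface at z = 0. Lengths are in m, angles in rad, forces in N, time in s.
With the tool pointing down it reaches from about 0.25 to 0.725 m from the base axis. Payload 9.7 kg.
Tool frame: the origin (TCP) lies between the finger pads; the fingertips stand 19 mm ahead of it and the grasp point (between the pads) is the TCP; z points along the fingers, y is the direction in which the jaws open and shut (so a half turn about z gives the same grasp; the last joint's range is limited). The gripper opens to 85 mm and grips with 20 to 120 N. Pads are 22 mm wide; open, the fingers measure 114 mm over their backs; the gripper's body (76 mm by 85 mm) begins 54 mm behind the grasp point. The pads swing forward as they close: fully open they stand 13 mm farther back than shut.
Start: joints at [-1.348, 0.087, 0.176, 1.66, 0, 1.571], TCP at [0.122, -0.536, 0.219] pointing down, gripper open.
Joint ranges: [-3.13, 3.13], [-0.85, 1.81], [-1.15, 1.24], [-2.2, 2.28], [-1.44, 1.52], [-3.14, 3.14]. Speed limits (rad/s): [2.22, 2.22, 2.57, 3.14, 3.14, 3.14].

## Interface

Orientations are given as a rotation vector (axis times angle).
In Python, from bench import bot, imaging gives the robot as it stands.
- The arm moves only by the shell command python3 -m handwheel 'ROWS' [OPENING] [FORCE]. ROWS is a JSON object of lists of equal length, an entry for each row: "translation": the shift along the tool's x, y, z in m, a list of three; "delta_rot": the turn, a rotation vector about the tool's x, y, z in degrees, a list of three. A call has 1 to 10 rows; each row shifts and turns the commanded pose from where the row before left it, along the tool's axes as they then stand; what a row does not reach is not made up. A row lasts 1/8 s, in which the tool goes at most 62.5 mm and 10.7 degrees, less where a joint would pass 70% of its speed; a pose out of reach is approached as far as the arm can. A call is refused whole if a number of a shift passes 0.0625 or a number of a turn 10.7, either way. A call with a gripper value outside its range is refused whole. OPENING is the gripper command: -1 is fully open, 1 is shut, values between are in proportion, set as the call begins (- or left out, the last holds). The fingers move at their own pace and stop on an object; FORCE is the grip in N (left out, the last holds). Time passes only in rows, so rows that do not move let the fingers close. It gives the time, the measured TCP pose, the force and the opening at its end, in the units of the state.
- bot.observe(): the state, without advancing time (a new reading comes with each control period).
- imaging.capture(name): name is "scene" or "side" or "wrist"; returns a dict with "image" (384x512x3 uint8, red, green, blue), "fx", "fy", "cx", "cy" (pixels), "extrinsics" (4x4, takes a point from world to camera coordinates); the wrist camera has in their place "T_tool_cam" (4x4, takes a point from camera to tool coordinates, whose origin is the TCP and whose axes are the flange's). Camera axes: x right, y down, z forward; pixel columns grow to the right and rows downward; lengths in m; the calibration is good to about 2 mm. A picture is of the moment at which its call begins: read the wrist's pose just before it. There is no depth.
- bot.sign_off(): hands the job in, once; it reports no verdict.
The state is a dict: "clock": time; "joints": joint angles; "qvel": joint speeds; "joint_efforts": joint torques, N m; "tcp_pos": TCP position; "eef_rot": TCP orientation; "contact_force": force on the tool from outside, world axes, zero at the start; "moment": the same for the moment, N m; "opening": finger opening in m.
Only numpy, scipy, OpenCV 4.12 (cv2) and the standard library are available. Lean on these libraries where they do the work, as an engineer would, in place of code of your own. Each camera call takes 0.05 s, during which the arm holds its last target. There are 200 camera calls.

## Working session

There is one attempt and no reset: what is moved stays moved. The work goes in short steps, Python scripts to look and compute and a shell command to move; the robot and the scene stay as the last step left them, time stands still between calls to the robot, and variables do not carry over. Pictures are saved under pics/ and viewed, about 8 in all and at most 12, crops included, and the job is handed in when it is done.

```bash
ls; mkdir -p pics; cat > h.py <<'E'
import numpy as np, cv2
from scipy.spatial.transform import Rotation as R
from bench import bot, imaging
def snap(n,f):
    s=bot.observe(); c=imaging.capture(n); cv2.imwrite('pics/'+f+'.png',c['image'][:,:,::-1])
    K=np.array([[c['fx'],0,c['cx']],[0,c['fy'],c['cy']],[0,0,1]])
    if n=='wrist':
        T=np.eye(4);T[:3,:3]=R.from_rotvec(s['eef_rot']).as_matrix();T[:3,3]=s['tcp_pos']
        E=np.linalg.inv(T@c['T_tool_cam'])
    else: E=np.array(c['extrinsics'])
    np.savez('pics/'+f,K=K,E=E); return c['image']
def ray(f,uv,z):
    d=np.load('pics/'+f+'.npz');C=np.linalg.inv(d['E'])
    r=C[:3,:3]@np.linalg.inv(d['K'])@[uv[0],uv[1],1]; o=C[:3,3]
    return o+r*(z-o[2])/r[2]
def proj(f,p):
    d=np.load('pics/'+f+'.npz');q=d['K']@(d['E']@np.r_[p,1])[:3];return q[:2]/q[2]
E
python3 - <<'E'
from h import *
for n in ['scene','side','wrist']: snap(n,n+'0')
a=[cv2.imread(f'pics/{n}0.png') for n in ['scene','side']]
cv2.imwrite('pics/both.png',cv2.resize(np.vstack(a),(400,600)))
for n in ['scene0','side0','wrist0']:
    d=np.load(f'pics/{n}.npz');print(n,np.linalg.inv(d['E'])[:3].round(3).tolist(),d['K'][0])
s=bot.observe();print(s)
E
```

```text
pics
scene0 [[-0.546, -0.564, 0.62, -0.212], [-0.838, 0.375, -0.397, 0.711], [-0.009, -0.736, -0.677, 0.892]] [377.80104392   0.         252.07954753]
side0 [[-0.84, -0.355, 0.412, 0.011], [-0.543, 0.544, -0.639, 1.011], [0.003, -0.76, -0.65, 0.88]] [436.93112414   0.         259.25638529]
wrist0 [[0.22, -0.938, -0.268, 0.19], [-0.976, -0.211, -0.06, -0.521], [-0.001, 0.274, -0.962, 0.373]] [302.87582836   0.         251.20672611]
{'clock': 0.15, 'joints': array([-1.34799220e+00,  8.73377043e-02,  1.75351262e-01,  1.65981175e+00,
        3.86121961e-05,  1.57082366e+00]), 'qvel': array([-0.00098906, -0.000222  ,  0.00238608, -0.00139449,  0.00022738,
        0.00061304]), 'joint_efforts': array([-3.10696960e-04, -5.20763934e+01,  4.65041864e+01,  1.39777228e-02,
        4.40443262e-05, -1.98304843e-05]), 'tcp_pos': array([ 0.1215024 , -0.53622714,  0.21856178]), 'eef_rot': array([-3.12112959e+00, -3.49102600e-01,  1.14662859e-04]), 'contact_force': array([-0.18811672, -0.32091454,  0.0382291 ]), 'moment': array([ 0.04122939,  0.02527839, -0.02434437]), 'opening': 0.08537525049062201}
```

View pics/scene0.png

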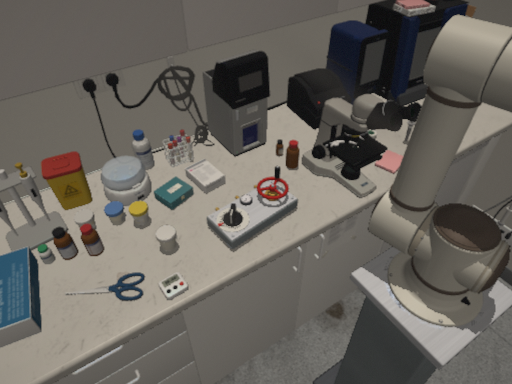

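View pics/side0.png

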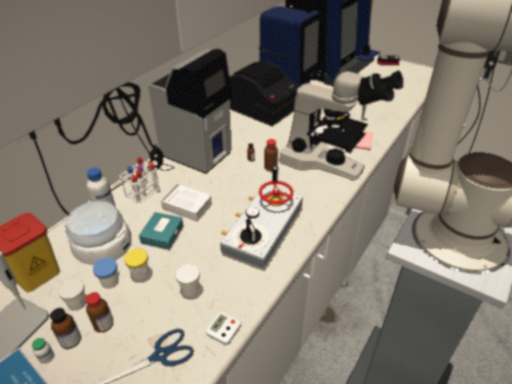

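The manifold is at about (253,210) in scene and (262,225) in side, with the dial at the left end and the wheel at the right. Next I enlarge both into one picture.

```bash
python3 - <<'E'
from h import *
a=cv2.imread('pics/scene0.png')[160:245,200:310];b=cv2.imread('pics/side0.png')[160:270,215:310]
a=cv2.resize(a,None,fx=4,fy=4,interpolation=cv2.INTER_CUBIC);b=cv2.resize(b,None,fx=4,fy=4,interpolation=cv2.INTER_CUBIC)
a=cv2.copyMakeBorder(a,0,b.shape[0]-a.shape[0],0,0,cv2.BORDER_CONSTANT)
cv2.imwrite('pics/crop0.png',a:=np.hstack([a[:, :400],b]));print(a.shape)
E
```

```text
(440, 780, 3)
```

View pics/crop0.png

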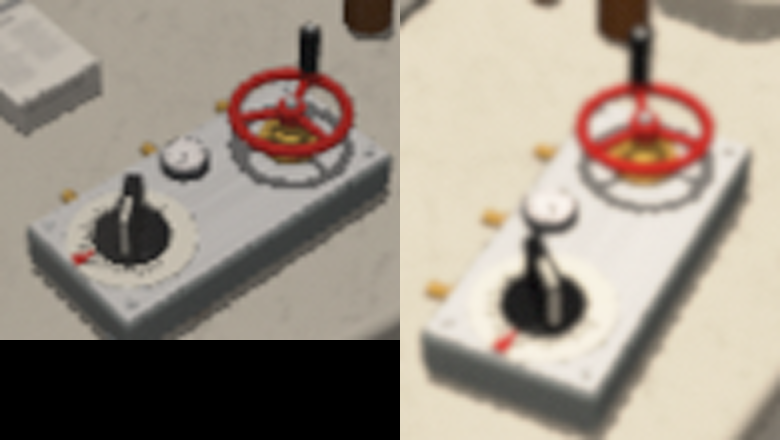

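```bash
python3 - <<'E'
from h import *
S=lambda x,y:(200+x/4,160+y/4); D=lambda x,y:(215+(x-400)/4,160+y/4)
for n,s,d,z in [('hub',(292,110),(645,122),.085),('skirt',(132,235),(543,302),.053),('Lrear',(30,228),(425,335),.045),('front',(130,322),(592,392),.045),('right',(392,150),(750,150),.045),('mark',(93,252),(517,330),.049),('linetop',(124,208),(553,270),.09),('linebot',(126,255),(555,322),.06),('crank',(310,50),(639,58),.112),('cranktop',(310,28),(639,32),.129)]:
    print(n,ray('scene0',S(*s),z).round(4),ray('side0',D(*d),z).round(4))
for f,uv,z in [('scene0',(292,166),0),('scene0',(293,145),.105),('side0',(270,168),0),('scene0',(167,248),0),('scene0',(174,287),.0)]: print(uv,ray(f,uv,z).round(3))
E
```

```text
hub [0.4756 0.1937 0.085 ] [0.4809 0.1916 0.085 ]
skirt [0.4579 0.3513 0.053 ] [0.461  0.3515 0.053 ]
Lrear [0.513  0.4086 0.045 ] [0.513  0.4114 0.045 ]
front [0.3937 0.3919 0.045 ] [0.3962 0.3933 0.045 ]
right [0.4279 0.1289 0.045 ] [0.4241 0.1357 0.045 ]
mark [0.4626 0.3824 0.049 ] [0.4633 0.3783 0.049 ]
linetop [0.4541 0.3585 0.09  ] [0.4512 0.3541 0.09  ]
linebot [0.4379 0.3681 0.06  ] [0.4409 0.3677 0.06  ]
crank [0.501  0.1593 0.112 ] [0.5052 0.1612 0.112 ]
cranktop [0.5067 0.1559 0.129 ] [0.5099 0.1544 0.129 ]
(292, 166) [ 0.604  0.014 -0.   ]
(293, 145) [0.595 0.025 0.105]
(270, 168) [0.609 0.016 0.   ]
(167, 248) [0.508 0.551 0.   ]
(174, 287) [0.376 0.588 0.   ]
```

```bash
python3 -m handwheel '{"translation":[[0,0,-0.06],[0,0,-0.06],[0,0,-0.06],[0,0,-0.06],[0.033,-0.048,0],[0.033,-0.048,0],[0.033,-0.048,0],[0.033,-0.048,0],[0.033,-0.048,0],[0.033,-0.048,0]],"delta_rot":[[0,0,0],[0,0,0],[0,0,0],[0,0,0],[0,0,0],[0,0,0],[0,0,0],[0,0,0],[0,0,0],[0,0,0]]}' -1
```

```text
clock: 1.4
tcp_pos: [0.2516, -0.2124, 0.4374]
eef_rot: [3.122, 0.348, 0.0]
contact_force: [0.3, 0.2, -0.8]
opening: 0.0857
```

```bash
python3 -m handwheel '{"translation":[[0,0,-0.02],[0.0335,-0.0485,0],[0.0335,-0.0485,0],[0.0335,-0.0485,0],[0.0335,-0.0485,0],[0.0335,-0.0485,0],[0.0335,-0.0485,0],[0.0335,-0.0485,0],[0.0335,-0.0485,0],[0.0335,-0.0485,0]],"delta_rot":[[0,0,0],[0,0,0],[0,0,0],[0,0,0],[0,0,0],[0,0,0],[0,0,0],[0,0,0],[0,0,0],[0,0,0]]}'
python3 -m handwheel '{"translation":[[0,0,0.05],[0,0,0.05],[0,0,0.05],[0,0,0.05],[0,0,0]],"delta_rot":[[0,0,0],[0,0,0],[0,0,0],[0,0,0],[0,0,0]]}'
python3 -c "
from h import *
a=snap('wrist','w1');cv2.imwrite('pics/w1b.png',cv2.resize(a[:,:,::-1],(800,600),interpolation=cv2.INTER_CUBIC))"
```

```text
clock: 2.65
tcp_pos: [0.4686, 0.1918, 0.4622]
eef_rot: [-3.024, -0.53, 0.021]
contact_force: [1.0, 0.2, 1.0]
opening: 0.0855
clock: 3.28
tcp_pos: [0.4638, 0.1966, 0.2641]
eef_rot: [-3.018, -0.543, 0.034]
contact_force: [-0.5, 0.1, 1.8]
opening: 0.0855
```

View pics/w1b.png

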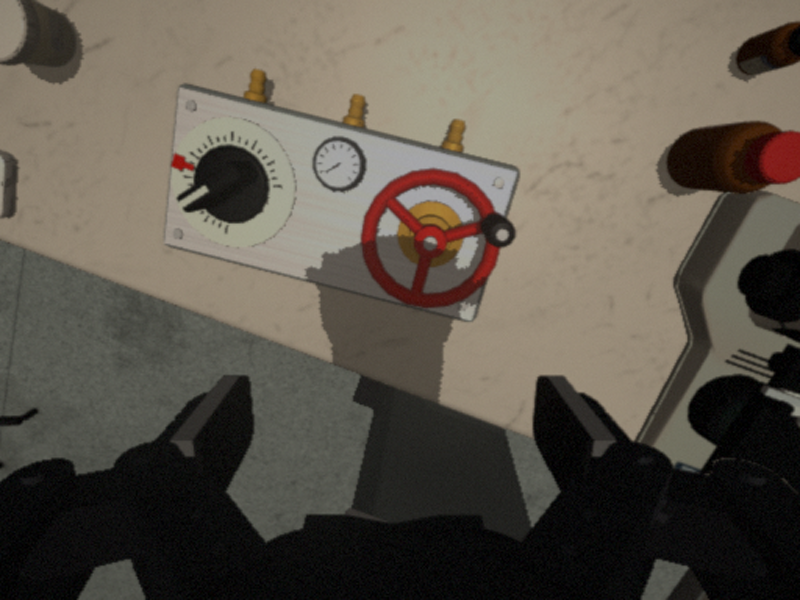

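The wrist view (800x600) shows the hub at (431,239), the crank top at (498,230), and the scale plate centred at (235,182). The line runs (182,206)-(210,190) and the marker tip is near (197,168).

```bash
python3 - <<'E'
from h import *
k=1.5625; a=cv2.imread('pics/w1.png')[60:210,90:345]; cv2.imwrite('pics/w1c.png',cv2.resize(a,(765,450),interpolation=cv2.INTER_CUBIC))
for n,p,z in [('hub',(431,239),.085),('crank',(498,230),.129),('plate',(235,182),.049),('mark',(197,168),.049),('lo',(182,206),.09),('li',(210,190),.09),('c1',(182,86),.045),('c2',(518,168),.045),('c3',(165,244),.045),('c4',(473,320),.045)]:
    print(n,ray('w1',(p[0]/k,p[1]/k),z).round(4))
s=bot.observe();print(s['joints'].round(3),R.from_rotvec(s['eef_rot']).as_matrix().round(3).tolist())
E
```

```text
hub [0.4852 0.1907 0.085 ]
crank [0.5112 0.1578 0.129 ]
plate [0.4667 0.347  0.049 ]
mark [0.4664 0.3782 0.049 ]
lo [0.4447 0.3638 0.09  ]
li [0.4627 0.3473 0.09  ]
c1 [0.5197 0.4048 0.045 ]
c2 [0.552  0.1475 0.045 ]
c3 [0.3967 0.3915 0.045 ]
c4 [0.4293 0.1314 0.045 ]
[0.355 0.005 0.185 1.754 0.077 3.141] [[0.937, 0.348, -0.03], [0.349, -0.934, 0.071], [-0.003, -0.077, -0.997]]
```

View pics/w1c.png

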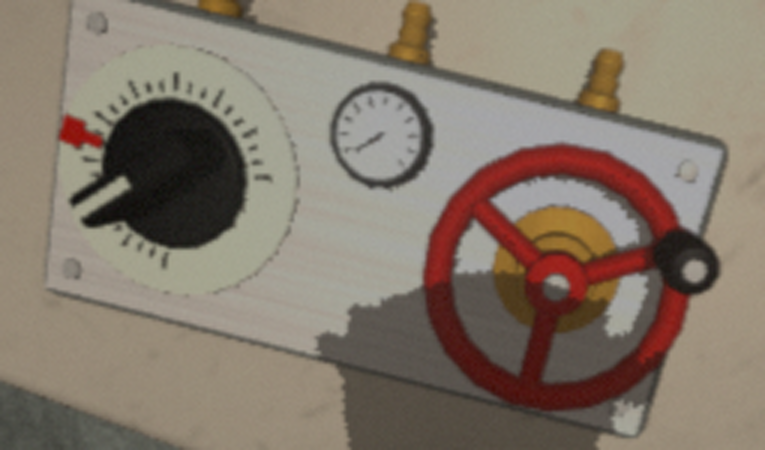

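```bash
python3 -m handwheel '{"translation":[[0,0,0],[0,0,0],[0,0,0],[0,0,0],[0,0,0],[0,0,0],[0,0,0],[0,0,0],[0,0,0],[0,0,0]],"delta_rot":[[0,0,-10.5],[0,0,-10.5],[0,0,-10.5],[0,0,-10.5],[0,0,-10.5],[0,0,-10.5],[0,0,-10.5],[0,0,-10.5],[0,0,-10.5],[0,0,-10.5]]}'
cat > g.py <<'E'
from h import *
import sys
# g.py x y z yawdeg : shift (tool axes) and turn to reach
s=bot.observe();M=R.from_rotvec(s['eef_rot']).as_matrix();t=np.array(list(map(float,sys.argv[1:4])))
y=np.radians(float(sys.argv[4]));T=np.array([[np.cos(y),np.sin(y),0],[np.sin(y),-np.cos(y),0],[0,0,-1]])
print('shift',(M.T@(t-s['tcp_pos'])).round(4),'turn',np.degrees(R.from_matrix(M.T@T).as_rotvec()).round(2),'yaw',np.degrees(np.arctan2(M[1,0],M[0,0])).round(2),'pos',s['tcp_pos'].round(4),'zax',M[:,2].round(3),'F',s['contact_force'].round(1),'j',s['joints'].round(2),'open',round(s['opening'],4),'t',s['clock'])
E
python3 g.py .463 .349 .2 140
```

```text
clock: 4.58
tcp_pos: [0.467, 0.1977, 0.2721]
eef_rot: [-1.407, -2.747, -0.085]
contact_force: [0.3, -0.5, 0.1]
opening: 0.0853
shift [0.1194 0.0832 0.0831] turn [  1.92  -4.01 -14.23] yaw 125.82 pos [0.467  0.1977 0.2721] zax [-0.023  0.074 -0.997] F [ 0.3 -0.5  0.1] j [0.36 0.   0.19 1.75 0.08 1.3 ] open 0.0853 t 4.575
```

```bash
python3 -m handwheel '{"translation":[[0,0,0],[0,0,0],[0,0,0]],"delta_rot":[[0.96,-2.0,-7.1],[0.96,-2.0,-7.1],[0,0,0]]}'
python3 g.py .463 .349 .2 140
```

```text
clock: 4.95
tcp_pos: [0.4667, 0.1982, 0.2713]
eef_rot: [-1.083, -2.947, 0.001]
contact_force: [-0.3, -0.1, -0.4]
opening: 0.0859
shift [0.1004 0.1126 0.0713] turn [-0.05 -0.07 -0.37] yaw 139.63 pos [0.4667 0.1982 0.2713] zax [-0.001  0.    -1.   ] F [-0.3 -0.1 -0.4] j [0.4  0.01 0.2  1.76 0.   1.11] open 0.0859 t 4.95
```

```bash
python3 -m handwheel '{"translation":[[0.0251,0.0282,0.0178],[0.0251,0.0282,0.0178],[0.0251,0.0282,0.0178],[0.0251,0.0282,0.0178],[0,0,0]],"delta_rot":[[0,0,0],[0,0,0],[0,0,0],[0,0,0],[0,0,0]]}'
python3 g.py .463 .349 .2 140
python3 -c "
from h import *
a=snap('wrist','w2');cv2.imwrite('pics/w2b.png',cv2.resize(a[:,:,::-1],(800,600),interpolation=cv2.INTER_CUBIC))"
```

```text
clock: 5.58
tcp_pos: [0.4618, 0.3502, 0.1962]
eef_rot: [-1.083, -2.943, 0.006]
contact_force: [-0.4, -0.5, -0.3]
opening: 0.0851
shift [-0.0017 -0.0001 -0.0038] turn [-0.31 -0.24 -0.41] yaw 139.59 pos [0.4618 0.3502 0.1962] zax [-0.007 -0.001 -1.   ] F [-0.4 -0.5 -0.3] j [0.65 0.16 0.21 1.63 0.   1.35] open 0.0851 t 5.575
```

View pics/w2b.png

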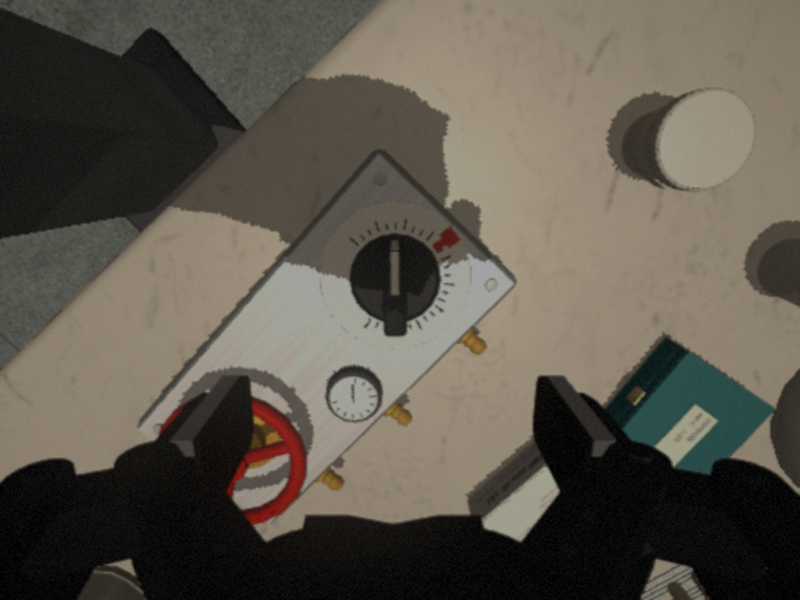

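The bar now stands vertical in the image (x≈395, line (395,240)-(395,295)), so the yaw matches. The plate centre is at about (396,275) and the marker at (446,239).

```bash
python3 - <<'E'
from h import *
k=1.5625
for n,p,z in [('plate',(396,275),.049),('skirt',(395,278),.053),('mark',(440,245),.049),('markmid',(448,238),.049),('lo',(395,238),.09),('barend',(396,334),.09)]:
    print(n,ray('w2',(p[0]/k,p[1]/k),z).round(4))
E
```

```text
plate [0.4626 0.352  0.049 ]
skirt [0.463  0.3508 0.053 ]
mark [0.4658 0.3863 0.049 ]
markmid [0.4657 0.3931 0.049 ]
lo [0.4392 0.3711 0.09  ]
barend [0.4825 0.3351 0.09  ]
```

```bash
python3 g.py .462 .352 .079 140; python3 -m handwheel '{"translation":[[0.001,-0.001,0.04],[0,-0.0005,0.04],[0,0,0.037],[0,0,0]],"delta_rot":[[-0.3,-0.2,-0.4],[0,0,0],[0,0,0],[0,0,0]]}' -1
python3 g.py .462 .352 .079 140
```

```text
shift [0.0015 0.0027 0.1183] turn [-0.26 -0.2  -0.43] yaw 139.57 pos [0.4621 0.3491 0.1973] zax [-0.006 -0.001 -1.   ] F [0.3 0.4 0.9] j [0.65 0.16 0.21 1.63 0.   1.35] open 0.0854 t 5.625
clock: 6.12
tcp_pos: [0.4596, 0.3462, 0.0788]
eef_rot: [-1.077, -2.95, 0.003]
contact_force: [-0.3, -0.8, 0.6]
opening: 0.0854
shift [ 0.0019  0.006  -0.0002] turn [-0.14 -0.02 -0.11] yaw 139.89 pos [0.4596 0.3462 0.0788] zax [-0.002 -0.002 -1.   ] F [-0.3 -0.8  0.6] j [ 0.65  0.14 -0.03  1.4  -0.    1.35] open 0.0854 t 6.125
```

```bash
python3 -m handwheel '{"translation":[[0.002,0.006,0],[0,0,0]],"delta_rot":[[0,0,0],[0,0,0]]}' -1
python3 -m handwheel '{"translation":[[0,0,0],[0,0,0],[0,0,0],[0,0,0],[0,0,0],[0,0,0]],"delta_rot":[[0,0,0],[0,0,0],[0,0,0],[0,0,0],[0,0,0],[0,0,0]]}' 1 40
python3 g.py .462 .352 .079 84.7
```

```text
clock: 6.38
tcp_pos: [0.4635, 0.3545, 0.082]
eef_rot: [1.073, 2.95, 0.005]
contact_force: [0.3, -0.2, 0.1]
opening: 0.0853
clock: 7.12
tcp_pos: [0.4623, 0.3535, 0.0796]
eef_rot: [1.073, 2.952, 0.0]
contact_force: [-0.2, -0.3, -1.0]
opening: -0.0005
shift [-0.0007 -0.0013  0.0006] turn [2.000e-02 2.000e-02 5.534e+01] yaw 140.04 pos [0.4623 0.3535 0.0796] zax [ 0. -0. -1.] F [-0.2 -0.3 -1. ] j [ 0.65  0.15 -0.02  1.4  -0.    1.35] open -0.0005 t 7.125
```

```bash
python3 -c "
from h import *
a=snap('wrist','w3')[:,:,::-1];b=snap('scene','s3')[150:260,190:320,::-1]; d=snap('side','d3')[150:280,200:330,::-1]
a=cv2.resize(a,(460,345));b=cv2.resize(b,(330,279),interpolation=cv2.INTER_CUBIC);d=cv2.resize(d,(330,300),interpolation=cv2.INTER_CUBIC)
r=np.vstack([b,d]);a=cv2.copyMakeBorder(a,0,r.shape[0]-345,0,0,cv2.BORDER_CONSTANT);cv2.imwrite('pics/m3.png',np.hstack([a,r]))"
```

```text
(no output)
```

View pics/m3.png

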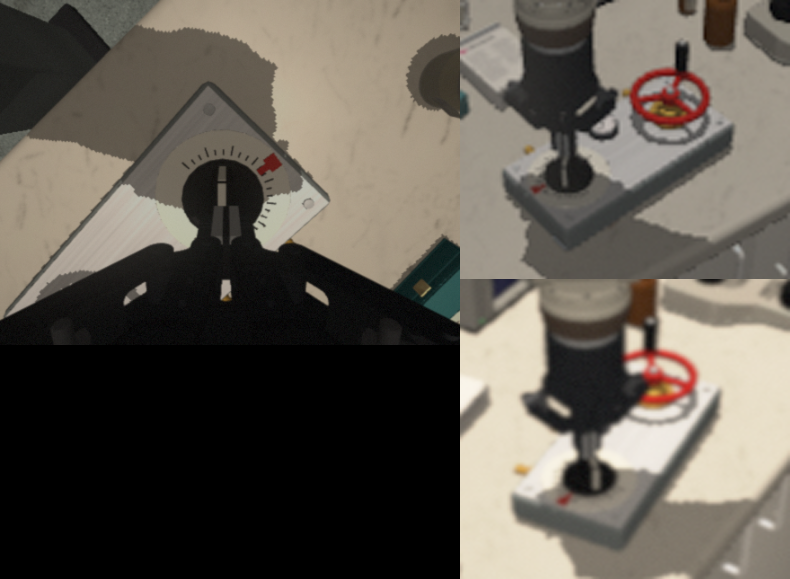

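```bash
python3 -c "
from h import *
a=cv2.imread('pics/w3.png')[150:330,170:350];cv2.imwrite('pics/w3z.png',cv2.resize(a,(580,580),interpolation=cv2.INTER_CUBIC)*1)
im=cv2.imread('pics/w3z.png');cv2.imwrite('pics/w3z.png',np.clip(im.astype(float)*1.8,0,255).astype('uint8'))
print(proj('w3',[.462,.352,.09]),proj('w3',[.462,.352,.053]))
s=bot.observe();print(s['opening'])"
```

```text
[247.63944802 244.95723861] [248.33228812 219.31877938]
9.637947967343519e-05
```

View pics/w3z.png

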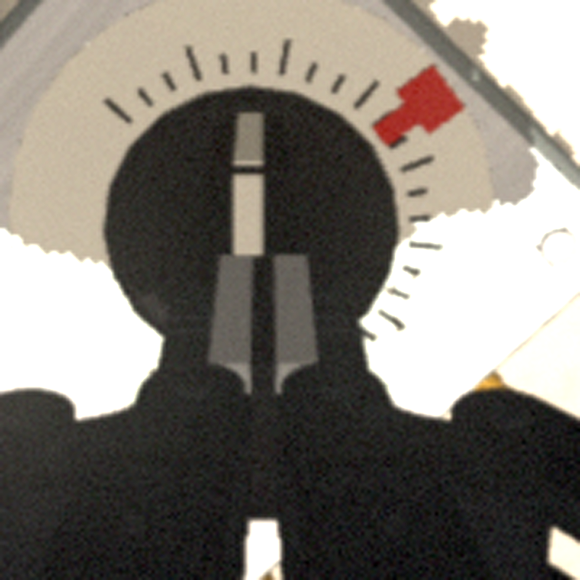

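```bash
python3 - <<'E'
from h import *
s=bot.observe();M=R.from_rotvec(s['eef_rot']).as_matrix();p=s['tcp_pos'];print(p,s['opening'])
for q in [(.011,0,.019),(.011,.007,.019),(.011,0,0),(.011,.007,0),(.011,.007,-.011),(.011,.02,-.011),(.011,0,-.03)]:
    print(q,((proj('w3',p+M@np.array(q))-[170,150])*3.22).round(0))
a=np.radians(140);u=np.array([np.cos(a),np.sin(a),0]);v=np.array([-u[1],u[0],0])
for r,w,z in [(.026,0,.09),(.026,.007,.09),(.026,0,.053),(.011,.007,.09),(0,0,.09),(.03,0,.053)]:
    print(r,w,z,((proj('w3',np.array([.462,.352,z])+r*u+w*v)-[170,150])*3.22).round(0))
im=cv2.imread('pics/w3.png').max(2)
for Y in (200,215,222,226,232,238,244):print(Y,im[Y,228:275].tolist())
E
```

```text
[0.46228704 0.35343058 0.07956732] 9.637947967343519e-05
(0.011, 0, 0.019) [258. 179.]
(0.011, 0.007, 0.019) [296. 179.]
(0.011, 0, 0) [258. 215.]
(0.011, 0.007, 0) [299. 215.]
(0.011, 0.007, -0.011) [302. 240.]
(0.011, 0.02, -0.011) [384. 240.]
(0.011, 0, -0.03) [257. 291.]
0.026 0 0.09 [249. 152.]
0.026 0.007 0.09 [204. 152.]
0.026 0 0.053 [252.  96.]
0.011 0.007 0.09 [206. 243.]
0 0 0.09 [250. 306.]
0.03 0 0.053 [252.  75.]
200 [22, 20, 22, 24, 22, 20, 24, 23, 20, 22, 20, 18, 17, 31, 63, 95, 97, 101, 99, 99, 100, 99, 93, 67, 28, 14, 21, 20, 17, 15, 19, 19, 20, 18, 22, 23, 24, 24, 17, 20, 25, 21, 19, 21, 21, 26, 19]
215 [22, 24, 21, 22, 21, 19, 21, 20, 15, 24, 17, 21, 20, 36, 70, 105, 112, 111, 110, 108, 110, 108, 100, 74, 28, 18, 24, 17, 19, 21, 17, 22, 22, 23, 22, 19, 18, 18, 21, 14, 25, 22, 19, 20, 22, 23, 25]
222 [19, 22, 22, 23, 16, 21, 18, 16, 22, 23, 20, 20, 24, 33, 72, 107, 110, 110, 110, 110, 111, 109, 101, 74, 31, 19, 16, 17, 18, 20, 13, 14, 21, 20, 20, 21, 17, 16, 24, 22, 23, 20, 21, 22, 19, 20, 24]
226 [25, 21, 22, 22, 23, 20, 20, 23, 17, 22, 20, 23, 23, 31, 72, 105, 109, 109, 109, 109, 109, 108, 101, 71, 29, 16, 18, 18, 22, 21, 17, 20, 13, 21, 23, 19, 23, 20, 24, 20, 24, 21, 23, 20, 28, 24, 23]
232 [24, 24, 23, 24, 21, 22, 24, 21, 24, 33, 49, 56, 57, 58, 56, 57, 57, 58, 55, 55, 40, 19, 20, 20, 20, 23, 28, 50, 55, 56, 60, 57, 59, 59, 59, 58, 53, 44, 24, 22, 20, 26, 23, 25, 18, 23, 24]
238 [24, 28, 25, 25, 21, 21, 24, 19, 29, 46, 56, 58, 58, 56, 59, 55, 59, 59, 57, 49, 36, 20, 19, 23, 19, 21, 28, 43, 57, 58, 57, 55, 58, 56, 57, 59, 57, 53, 35, 26, 25, 20, 22, 24, 21, 26, 25]
244 [26, 26, 25, 23, 27, 26, 25, 25, 42, 57, 57, 57, 59, 60, 58, 57, 59, 56, 55, 51, 30, 18, 19, 25, 25, 22, 26, 40, 56, 56, 57, 56, 58, 58, 59, 58, 57, 56, 51, 27, 24, 25, 20, 26, 25, 24, 26]
```

The opening reads 0 and the fingers cover the line, so they shut just above the bar: the tips stand higher than I assumed. I'll open, go lower and retry while watching the force.

```bash
python3 -m handwheel '{"translation":[[0,0,0],[0,0,0],[0,0,0],[0,0,0]],"delta_rot":[[0,0,0],[0,0,0],[0,0,0],[0,0,0]]}' -1
python3 -m handwheel '{"translation":[[0,-0.001,0.006],[0,-0.001,0.006],[0,0,0]],"delta_rot":[[0,0,0],[0,0,0],[0,0,0]]}'
python3 -m handwheel '{"translation":[[0,0,0],[0,0,0],[0,0,0],[0,0,0],[0,0,0]],"delta_rot":[[0,0,0],[0,0,0],[0,0,0],[0,0,0],[0,0,0]]}' 1 25
python3 - <<'E'
from h import *
for z in (.06,.079,.09,.1): print(z,proj('side0',[.462,.352,z]).round(1),proj('scene0',[.462,.352,z]).round(1))
E
python3 g.py .462 .352 .069 84.7
```

```text
clock: 7.78
tcp_pos: [0.4623, 0.3534, 0.0796]
eef_rot: [1.073, 2.952, 0.0]
contact_force: [-0.0, -0.5, -0.4]
opening: 0.072
clock: 8.15
tcp_pos: [0.4606, 0.3516, 0.0667]
eef_rot: [-1.074, -2.952, 0.002]
contact_force: [-0.1, -0.2, -0.9]
opening: 0.0852
clock: 8.78
tcp_pos: [0.4608, 0.3517, 0.0678]
eef_rot: [1.073, 2.952, -0.001]
contact_force: [-2.1, -2.2, 4.2]
opening: 0.013
0.06 [250.3 233.6] [232.  216.4]
0.079 [250.2 228.4] [231.7 212. ]
0.09 [250.2 225.4] [231.5 209.4]
0.1 [250.1 222.6] [231.4 207.1]
shift [-0.0007  0.001  -0.0012] turn [1.000e-02 3.000e-02 5.534e+01] yaw 140.04 pos [0.4608 0.3517 0.0678] zax [ 0. -0. -1.] F [-2.1 -2.2  4.2] j [ 0.65  0.15 -0.04  1.37 -0.    1.35] open 0.013 t 8.775
```

```bash
python3 -m handwheel '{"translation":[[0,0,0],[0,0,0],[0,0,0],[0,0,0],[0,0,0],[0,0,0],[0,0,0],[0,0,0],[0,0,0],[0,0,0]],"delta_rot":[[0,0,7],[0,0,7],[0,0,7],[0,0,7],[0,0,7],[0,0,7],[0,0,7],[0,0,6],[0,0,0],[0,0,0]]}' 1 40
python3 g.py .462 .352 .069 84.7
python3 -c "
from h import *
a=snap('wrist','w4')[120:345,80:380,::-1];cv2.imwrite('pics/w4z.png',np.clip(cv2.resize(a,(800,600),interpolation=cv2.INTER_CUBIC)*1.5,0,255).astype('uint8'))"
```

```text
clock: 10.02
tcp_pos: [0.4634, 0.3527, 0.068]
eef_rot: [2.314, 2.121, 0.008]
contact_force: [10.5, 3.7, -3.8]
opening: 0.0128
shift [-0.0009 -0.0013 -0.0011] turn [ 0.3  -0.12  0.3 ] yaw 85.0 pos [0.4634 0.3527 0.068 ] zax [ 0.005  0.002 -1.   ] F [10.5  3.7 -3.8] j [ 0.65  0.15 -0.04  1.37 -0.    2.31] open 0.0128 t 10.025
```

View pics/w4z.png

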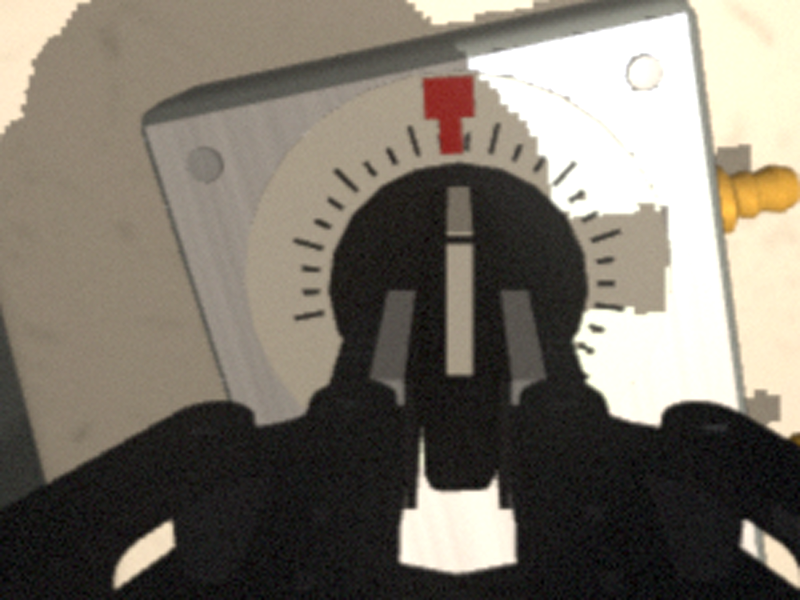

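Picture 9 shows the bar held, with the line at x≈459 and the marker tip at x≈451. That is about 3.4° too far clockwise, so I'll turn back 3.3° and release.

```bash
python3 -m handwheel '{"translation":[[0,0,0],[0,0,0],[0,0,0]],"delta_rot":[[0,0,-3.3],[0,0,0],[0,0,0]]}' 1 40
python3 -m handwheel '{"translation":[[0,0,0],[0,0,0],[0,0,0],[0,0,0],[0,0,0],[0,0,-0.05],[0,0,-0.05],[0,0,0]],"delta_rot":[[0,0,0],[0,0,0],[0,0,0],[0,0,0],[0,0,0],[0,0,0],[0,0,0],[0,0,0]]}' -1
python3 -c "
from h import *
a=snap('wrist','w5')[:,:,::-1];cv2.imwrite('pics/w5z.png',np.clip(cv2.resize(a,(800,600),interpolation=cv2.INTER_CUBIC)*1.4,0,255).astype('uint8'))"
python3 g.py .505 .16 .169 90
```

```text
clock: 10.45
tcp_pos: [0.4633, 0.3528, 0.068]
eef_rot: [2.252, 2.187, 0.007]
contact_force: [9.5, 3.5, -2.9]
opening: 0.0127
clock: 11.45
tcp_pos: [0.4624, 0.353, 0.1722]
eef_rot: [2.253, 2.188, 0.011]
contact_force: [0.4, -0.1, -1.4]
opening: 0.0856
shift [-0.1912  0.0488  0.0003] turn [ 0.2  -0.12 -1.66] yaw 88.34 pos [0.4617 0.3526 0.1696] zax [ 0.003  0.002 -1.   ] F [ 0.  -0.9 -0.9] j [ 0.65  0.14  0.14  1.57 -0.    2.25] open 0.0852 t 11.5
```

View pics/w5z.png

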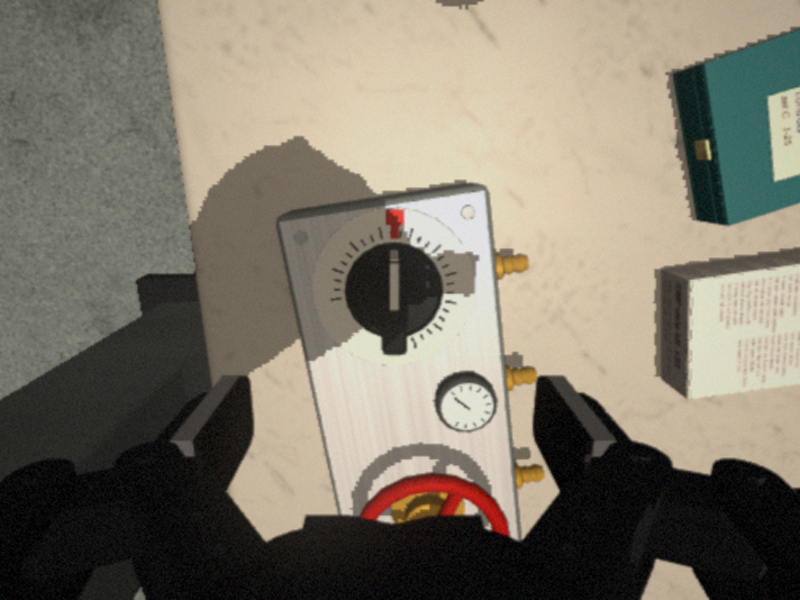

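The dial line (x≈394) and marker tip (396,236) agree. I now move over the crank. Fingertips sit about 15 mm behind the reported TCP, not 19 mm ahead, so I choose reported z≈0.089, which suits either reading.

```bash
python3 -m handwheel '{"translation":[[-0.048,0.0126,0],[-0.048,0.0126,0],[-0.048,0.0126,0],[-0.048,0.0126,0],[0,0,0],[0,0,0]],"delta_rot":[[0,0,0],[0,0,0],[0,0,0],[0,0,0],[0,0,0],[0,0,0]]}' -1
python3 g.py .507 .1595 .089 88.3
python3 -c "
from h import *
snap('scene','s6');snap('side','d6');print(proj('side0',[.507,.1595,.129]))"
```

```text
clock: 12.25
tcp_pos: [0.5054, 0.1585, 0.1667]
eef_rot: [-2.254, -2.188, 0.001]
contact_force: [-0.9, 0.4, 0.1]
opening: 0.0856
shift [0.0011 0.0016 0.0776] turn [-0.05  0.02 -0.  ] yaw 88.3 pos [0.5054 0.1585 0.1667] zax [-0.001 -0.    -1.   ] F [-0.9  0.4  0.1] j [ 0.3   0.03  0.01  1.56 -0.    1.9 ] open 0.0856 t 12.25
[274.68023192 169.24251613]
```

```bash
python3 -m handwheel '{"translation":[[0.001,0.0015,0.026],[0,0,0.026],[0,0,0.025],[0,0,0]],"delta_rot":[[0,0,0],[0,0,0],[0,0,0],[0,0,0]]}' -1
python3 -m handwheel '{"translation":[[0,0,0],[0,0,0],[0,0,0],[0,0,0],[0,0,0],[0,0,0]],"delta_rot":[[0,0,0],[0,0,0],[0,0,0],[0,0,0],[0,0,0],[0,0,0]]}' 1 40
python3 g.py .507 .1595 .089 88.3
python3 -c "
from h import *
w=snap('wrist','w7')[:,:,::-1];b=snap('scene','s7')[120:240,210:330,::-1]; d=snap('side','d7')[120:240,210:330,::-1]
I=cv2.INTER_CUBIC
r=np.vstack([cv2.resize(b,(290,290),interpolation=I),cv2.resize(d,(290,290),interpolation=I)])
a=cv2.resize(w,(510,382),interpolation=I);a=cv2.copyMakeBorder(a,0,580-382,0,0,cv2.BORDER_CONSTANT);cv2.imwrite('pics/m7.png',np.clip(np.hstack([a,r])*1.3,0,255))"
```

```text
clock: 12.85
tcp_pos: [0.5059, 0.1601, 0.0887]
eef_rot: [-2.251, -2.19, 0.005]
contact_force: [-1.1, 1.0, -0.6]
opening: 0.0854
clock: 13.6
tcp_pos: [0.5079, 0.1595, 0.0914]
eef_rot: [2.253, 2.188, 0.003]
contact_force: [1.2, -0.9, 5.7]
opening: 0.0162
shift [-0.     -0.0009  0.0024] turn [ 0.12 -0.01  0.03] yaw 88.33 pos [0.5079 0.1595 0.0914] zax [ 0.002  0.    -1.   ] F [ 1.2 -0.9  5.7] j [ 0.3   0.03 -0.13  1.41 -0.    1.9 ] open 0.0162 t 13.6[ WARN:0@1.430] global loadsave.cpp:1063 imwrite_ Unsupported depth image for selected encoder is fallbacked to CV_8U.
```

View pics/m7.png

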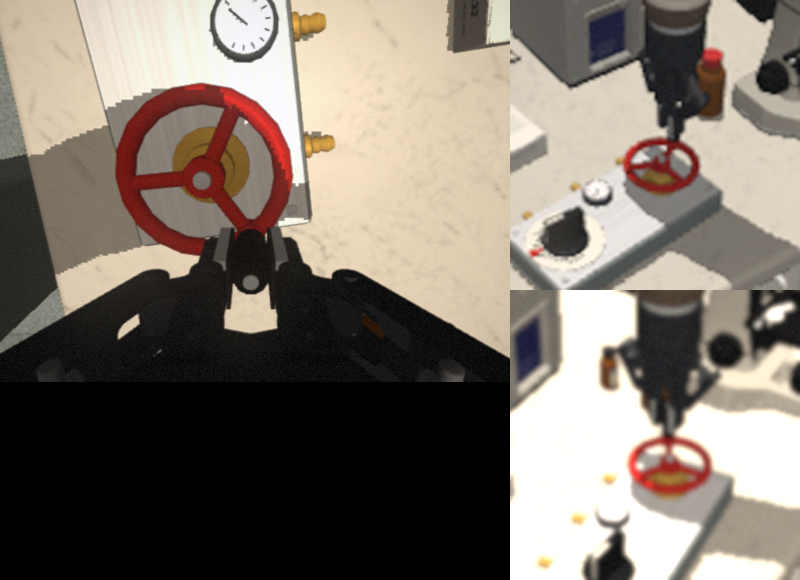

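Picture 11 shows the crank grip held between the fingers (opening 16 mm), the hub at (203,180), the crank top at (250,282), and bottle and dial undisturbed.

```bash
python3 - <<'E'
from h import *
h=ray('w7',(203*1.004,180*1.004),.085);c=ray('w7',(250*1.004,282*1.004),.129);print(h,c,c-h,np.degrees(np.arctan2(*(c-h)[1::-1])),np.hypot(*(c-h)[:2]))
for z in(.085,.075):
  print(z,h:=ray('w7',(203*1.004,180*1.004),z))
E
```

```text
[0.48327272 0.19044388 0.085     ] [0.50798139 0.15406195 0.129     ] [ 0.02470868 -0.03638193  0.044     ] -55.8177272390519 0.04397912454316643
0.085 [0.48327272 0.19044388 0.085     ]
0.075 [0.48160389 0.18803273 0.075     ]
```

```bash
cat > c.py <<'E'
from h import *
import sys
# c.py cx cy step n : actual crank angle about the centre, and chord rows along tool axes
cx,cy,st=map(float,sys.argv[1:4]);n=int(sys.argv[4]);Rr=.045
s=bot.observe();M=R.from_rotvec(s['eef_rot']).as_matrix();p=s['tcp_pos'];F=s['contact_force']
v=p[:2]-[cx,cy];a=np.arctan2(v[1],v[0]);t=np.array([-v[1],v[0],0])/np.hypot(*v)
print('ang',np.degrees(a).round(1),'r',np.hypot(*v).round(4),'Ft(ccw)',(F@t).round(1),'Fr',(F[:2]@v/np.hypot(*v)).round(1),'Fz',F[2].round(1),'open',round(s['opening'],4),'z',p[2].round(4),'t',s['clock'])
a0=np.radians(float(sys.argv[5])) if len(sys.argv)>5 else a
A=a0+np.radians(st)*np.arange(n+1);P=np.c_[np.cos(A),np.sin(A),0*A]*Rr
print(np.array2string((np.diff(P,axis=0)@M)[:,:2].round(4),separator=',').replace('\n',''))
E
python3 c.py .4808 .1935 -15 10 -53
```

```text
ang -51.4 r 0.0435 Ft(ccw) 0.9 Fr 1.7 Fz 5.0 open 0.0163 z 0.0914 t 13.75
[[-0.0061,-0.0101], [-0.0033,-0.0113], [-0.0002,-0.0117], [ 0.0028,-0.0114], [ 0.0057,-0.0103], [ 0.0081,-0.0085], [ 0.0101,-0.0061], [ 0.0113,-0.0033], [ 0.0117,-0.0002], [ 0.0114, 0.0028]]
```

```bash
python3 -m handwheel '{"translation":[[-0.0061,-0.0101,0],[-0.0033,-0.0113,0],[-0.0002,-0.0117,0],[0.0028,-0.0114,0]],"delta_rot":[[0,0,0],[0,0,0],[0,0,0],[0,0,0]]}' 1 50
python3 c.py .4808 .1935 -15 10 -113
python3 -m handwheel '{"translation":[[0.0057,-0.0103,0],[0.0081,-0.0085,0],[0.0101,-0.0061,0],[0.0113,-0.0033,0]],"delta_rot":[[0,0,0],[0,0,0],[0,0,0],[0,0,0]]}'
python3 c.py .4808 .1935 -8 10 -173
```

```text
clock: 14.25
tcp_pos: [0.4637, 0.1556, 0.0915]
eef_rot: [2.253, 2.19, 0.009]
contact_force: [9.0, 13.2, -0.2]
opening: 0.0162
ang -114.2 r 0.0416 Ft(ccw) 2.8 Fr -15.7 Fz -0.2 open 0.0162 z 0.0915 t 14.25
[[ 0.0057,-0.0103], [ 0.0081,-0.0085], [ 0.0101,-0.0061], [ 0.0113,-0.0033], [ 0.0117,-0.0002], [ 0.0114, 0.0028], [ 0.0103, 0.0057], [ 0.0085, 0.0081], [ 0.0061, 0.0101], [ 0.0033, 0.0113]]
clock: 14.75
tcp_pos: [0.4378, 0.1907, 0.0915]
eef_rot: [2.251, 2.186, 0.008]
contact_force: [16.4, -0.2, -1.7]
opening: 0.0161
ang -176.3 r 0.0431 Ft(ccw) 1.3 Fr -16.4 Fz -1.7 open 0.0161 z 0.0915 t 14.75
[[ 0.0063,-0.0005], [ 0.0063, 0.0004], [ 0.0062, 0.0012], [ 0.0059, 0.0021], [ 0.0056, 0.0029], [ 0.0051, 0.0036], [ 0.0046, 0.0043], [ 0.0039, 0.0049], [ 0.0032, 0.0054], [ 0.0024, 0.0058]]
```

```bash
cat > fit.py <<'E'
import numpy as np,sys
from scipy.optimize import least_squares
P=np.array(eval(sys.argv[1]))
f=lambda q:np.hypot(P[:,0]-q[0],P[:,1]-q[1])-.045
r=least_squares(f,[.48,.193]);print(r.x.round(4),(r.fun*1e3).round(1))
E
python3 fit.py '[(.5073,.1595),(.4637,.1556),(.4378,.1907)]'
python3 c.py .482 .196 -8 8 -173
```

```text
[0.4823 0.1967] [-0.1  0.1 -0.1]
ang -173.2 r 0.0445 Ft(ccw) 2.2 Fr -16.3 Fz -1.7 open 0.0161 z 0.0915 t 14.75
[[ 0.0063,-0.0005], [ 0.0063, 0.0004], [ 0.0062, 0.0012], [ 0.0059, 0.0021], [ 0.0056, 0.0029], [ 0.0051, 0.0036], [ 0.0046, 0.0043], [ 0.0039, 0.0049]]
```

```bash
python3 -m handwheel '{"translation":[[0.0063,0.0015,0],[0.0063,0.0004,0],[0.0062,0.0012,0],[0.0059,0.0021,0],[0.0056,0.0029,0],[0.0051,0.0036,0]],"delta_rot":[[0,0,0],[0,0,0],[0,0,0],[0,0,0],[0,0,0],[0,0,0]]}'
python3 c.py .4823 .1967 -10 7
python3 c.py .4823 .1967 -10 5 139
```

```text
clock: 15.5
tcp_pos: [0.4466, 0.2237, 0.0911]
eef_rot: [2.253, 2.188, -0.006]
contact_force: [-19.3, -23.0, 23.5]
opening: 0.0163
ang 142.9 r 0.0448 Ft(ccw) 29.9 Fr 1.5 Fz 23.5 open 0.0163 z 0.0911 t 15.5
[[ 0.006 , 0.0051], [ 0.005 , 0.006 ], [ 0.0039, 0.0068], [ 0.0026, 0.0074], [ 0.0013, 0.0077], [-0.0001, 0.0078], [-0.0014, 0.0077]]
ang 142.9 r 0.0448 Ft(ccw) 29.9 Fr 1.5 Fz 23.5 open 0.0163 z 0.0911 t 15.5
[[0.0056,0.0055], [0.0046,0.0064], [0.0034,0.0071], [0.0021,0.0076], [0.0008,0.0078]]
```

Tangential force jumped to 30 N after about 161° (0.45 turn), which looks like the stop. I'll confirm with a small extra push.

```bash
python3 -m handwheel '{"translation":[[0.0018,0.0015,0],[0,0,0],[0,0,0]],"delta_rot":[[0,0,0],[0,0,0],[0,0,0]]}'
python3 c.py .4823 .1967 15 10
python3 -c "
from bench import bot
import numpy as np
print(np.mean([bot.observe()['tcp_pos'] for _ in range(3)],0))"
```

```text
clock: 15.88
tcp_pos: [0.4466, 0.2235, 0.0912]
eef_rot: [2.254, 2.187, -0.013]
contact_force: [-18.4, -19.7, 20.9]
opening: 0.0163
ang 143.1 r 0.0447 Ft(ccw) 26.8 Fr 2.8 Fz 20.9 open 0.0163 z 0.0912 t 15.875
[[-0.0104,-0.0055], [-0.0115,-0.0026], [-0.0117, 0.0005], [-0.0112, 0.0035], [-0.0099, 0.0063], [-0.008 , 0.0086], [-0.0055, 0.0104], [-0.0026, 0.0115], [ 0.0005, 0.0117], [ 0.0035, 0.0112]]
[0.44659856 0.2235307  0.09116949]
```

The angle held at 143.0° under 27 N, against about 2 N of friction, so this is the stop. Now back off two turns anticlockwise, returning to 143° after 720°.

```bash
python3 -m handwheel '{"translation":[[-0.0104,-0.0055,0],[-0.0115,-0.0026,0],[-0.0117,0.0005,0],[-0.0112,0.0035,0],[-0.0099,0.0063,0],[-0.008,0.0086,0],[-0.0055,0.0104,0],[-0.0026,0.0115,0],[0.0005,0.0117,0],[0.0035,0.0112,0]],"delta_rot":[[0,0,0],[0,0,0],[0,0,0],[0,0,0],[0,0,0],[0,0,0],[0,0,0],[0,0,0],[0,0,0],[0,0,0]]}'
python3 c.py .4823 .1967 15 10;python3 g.py .4823 .1967 .091 88.3
```

```text
clock: 17.12
tcp_pos: [0.5039, 0.157, 0.0914]
eef_rot: [2.253, 2.186, -0.001]
contact_force: [-2.8, -2.8, 8.5]
opening: 0.0159
ang -61.4 r 0.0452 Ft(ccw) -3.8 Fr 1.1 Fz 8.5 open 0.0159 z 0.0914 t 17.125
[[ 0.0072, 0.0093], [ 0.0094, 0.0071], [ 0.0109, 0.0044], [ 0.0117, 0.0015], [ 0.0116,-0.0016], [ 0.0108,-0.0046], [ 0.0093,-0.0072], [ 0.0071,-0.0094], [ 0.0044,-0.0109], [ 0.0015,-0.0117]]
shift [ 0.039  -0.0228  0.0003] turn [ 0.08  0.12 -0.05] yaw 88.25 pos [0.5039 0.157  0.0914] zax [ 0.001 -0.002 -1.   ] F [-2.8 -2.8  8.5] j [ 0.3   0.02 -0.14  1.41 -0.    1.9 ] open 0.0159 t 17.125
```

```bash
python3 -m handwheel '{"translation":[[0.0072,0.0093,0],[0.0094,0.0071,0],[0.0109,0.0044,0],[0.0117,0.0015,0],[0.0116,-0.0016,0],[0.0108,-0.0046,0],[0.0093,-0.0072,0],[0.0071,-0.0094,0],[0.0044,-0.0109,0],[0.0015,-0.0117,0]],"delta_rot":[[0,0,0],[0,0,0],[0,0,0],[0,0,0],[0,0,0],[0,0,0],[0,0,0],[0,0,0],[0,0,0],[0,0,0]]}'
python3 c.py .4823 .1967 15 10
```

```text
clock: 18.38
tcp_pos: [0.4831, 0.2421, 0.0914]
eef_rot: [2.252, 2.186, 0.0]
contact_force: [4.3, -10.3, 7.5]
opening: 0.0161
ang 89.1 r 0.0454 Ft(ccw) -4.4 Fr -10.3 Fz 7.5 open 0.0161 z 0.0914 t 18.375
[[-0.0017,-0.0116], [-0.0046,-0.0108], [-0.0073,-0.0092], [-0.0094,-0.007 ], [-0.0109,-0.0044], [-0.0117,-0.0014], [-0.0116, 0.0017], [-0.0108, 0.0046], [-0.0092, 0.0073], [-0.007 , 0.0094]]
```

```bash
python3 -m handwheel '{"translation":[[-0.003,-0.0116,0],[-0.0046,-0.0108,0],[-0.0073,-0.0092,0],[-0.0094,-0.007,0],[-0.0109,-0.0044,0],[-0.0117,-0.0014,0],[-0.0116,0.0017,0],[-0.0108,0.0046,0],[-0.0092,0.0073,0],[-0.007,0.0094,0]],"delta_rot":[[0,0,0],[0,0,0],[0,0,0],[0,0,0],[0,0,0],[0,0,0],[0,0,0],[0,0,0],[0,0,0],[0,0,0]]}'
python3 c.py .4823 .1967 15 10
```

```text
clock: 19.62
tcp_pos: [0.4591, 0.1583, 0.0914]
eef_rot: [-2.253, -2.189, -0.003]
contact_force: [0.7, 6.5, 7.1]
opening: 0.0159
ang -121.2 r 0.0449 Ft(ccw) -2.7 Fr -5.9 Fz 7.1 open 0.0159 z 0.0914 t 19.625
[[-0.0044, 0.0109], [-0.0014, 0.0117], [ 0.0016, 0.0116], [ 0.0046, 0.0108], [ 0.0072, 0.0093], [ 0.0094, 0.0071], [ 0.0109, 0.0044], [ 0.0117, 0.0014], [ 0.0116,-0.0016], [ 0.0108,-0.0046]]
```

```bash
python3 -m handwheel '{"translation":[[-0.0044,0.0109,0],[-0.0014,0.0117,0],[0.0016,0.0116,0],[0.0046,0.0108,0],[0.0072,0.0093,0],[0.0094,0.0071,0],[0.0109,0.0044,0],[0.0117,0.0014,0],[0.0116,-0.0016,0],[0.0108,-0.0046,0]],"delta_rot":[[0,0,0],[0,0,0],[0,0,0],[0,0,0],[0,0,0],[0,0,0],[0,0,0],[0,0,0],[0,0,0],[0,0,0]]}'
python3 c.py .4823 .1967 14 8
```

```text
clock: 20.88
tcp_pos: [0.5224, 0.2182, 0.0914]
eef_rot: [2.253, 2.187, 0.002]
contact_force: [1.0, -3.1, 8.5]
opening: 0.0159
ang 28.2 r 0.0455 Ft(ccw) -3.2 Fr -0.6 Fz 8.5 open 0.0159 z 0.0914 t 20.875
[[ 0.0088,-0.0066], [ 0.0069,-0.0085], [ 0.0047,-0.0099], [ 0.0021,-0.0108], [-0.0005,-0.011 ], [-0.0032,-0.0105], [-0.0056,-0.0094], [-0.0077,-0.0078]]
```

```bash
python3 -m handwheel '{"translation":[[0.0088,-0.0066,0],[0.0069,-0.0085,0],[0.0047,-0.0099,0],[0.0021,-0.0108,0],[-0.0005,-0.011,0],[-0.0032,-0.0105,0],[-0.0056,-0.0094,0],[-0.0077,-0.0078,0],[0,0,0],[0,0,0]],"delta_rot":[[0,0,0],[0,0,0],[0,0,0],[0,0,0],[0,0,0],[0,0,0],[0,0,0],[0,0,0],[0,0,0],[0,0,0]]}'
python3 c.py .4823 .1967 2 1
```

```text
clock: 22.12
tcp_pos: [0.4477, 0.2252, 0.0914]
eef_rot: [2.253, 2.187, 0.001]
contact_force: [1.5, -3.1, 9.7]
opening: 0.0164
ang 140.5 r 0.0448 Ft(ccw) 1.5 Fr -3.1 Fz 9.7 open 0.0164 z 0.0914 t 22.125
[[-0.0013,-0.0009]]
```

```bash
python3 -m handwheel '{"translation":[[-0.0018,-0.0013,0],[0,0,0],[0,0,0],[0,0,0]],"delta_rot":[[0,0,0],[0,0,0],[0,0,0],[0,0,0]]}'
python3 c.py .4823 .1967 2 1
python3 -c "
from h import *
I=cv2.INTER_CUBIC
w=snap('wrist','w9')[:,:,::-1];b=snap('scene','s9')[130:260,190:320,::-1]; d=snap('side','d9')[130:260,200:330,::-1]
r=np.vstack([cv2.resize(b,(290,290),interpolation=I),cv2.resize(d,(290,290),interpolation=I)])
a=cv2.resize(w,(510,382),interpolation=I);a=cv2.copyMakeBorder(a,0,580-382,0,0,cv2.BORDER_CONSTANT);cv2.imwrite('pics/m9.png',np.clip(np.hstack([a,r])*1.3,0,255).astype('uint8'))"
```

```text
clock: 22.62
tcp_pos: [0.4467, 0.2239, 0.0914]
eef_rot: [2.253, 2.187, 0.002]
contact_force: [3.7, -2.6, 6.7]
opening: 0.0161
ang 142.6 r 0.0448 Ft(ccw) -0.2 Fr -4.5 Fz 6.7 open 0.0161 z 0.0914 t 22.625
[[-0.0013,-0.0009]]
```

View pics/m9.png

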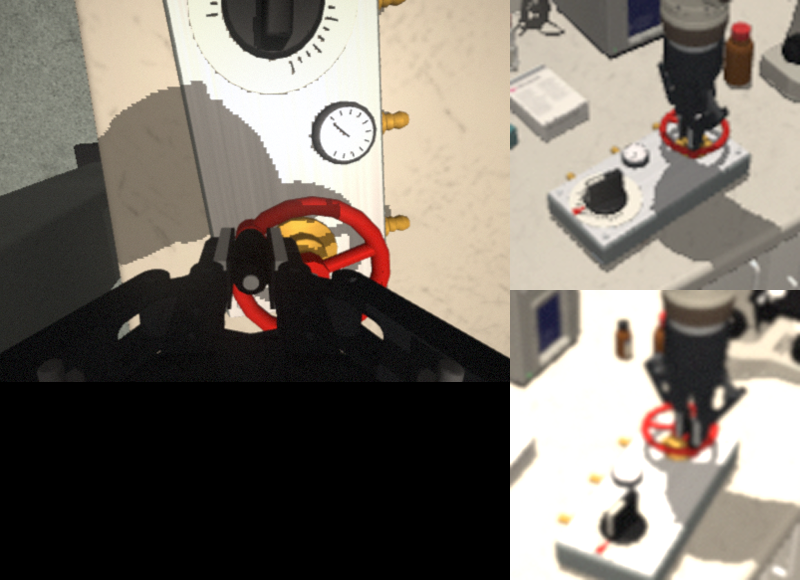

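The last picture shows the crank still between the pads, the dial line toward the red marker, and the bottle standing in place.

```bash
python3 -m handwheel '{"translation":[[0,0,0],[0,0,0]],"delta_rot":[[0,0,0],[0,0,0]]}'; python3 c.py .4823 .1967 2 1; python3 -c "
from bench import bot
print(bot.sign_off())"
```

```text
clock: 23.02
tcp_pos: [0.4467, 0.2239, 0.0914]
eef_rot: [2.253, 2.187, 0.002]
contact_force: [3.6, -1.6, 7.4]
opening: 0.0158
ang 142.6 r 0.0448 Ft(ccw) -0.9 Fr -3.9 Fz 7.4 open 0.0158 z 0.0914 t 23.025
[[-0.0013,-0.0009]]
the job is handed in; nothing more can be done
None
```

I finished the job and handed it in at 23 s; no verdict was reported.

- **Dial:** I turned it clockwise about 55°, then back 3.3° after a picture showed it slightly past the marker. In the next wrist picture the line and marker tip agreed to about 1°. The last picture still showed the line toward the marker.
- **Handwheel:** I wound it clockwise about 161°, until it held at 143.0° under 27–30 N. Normal friction is about 2 N, so I took that as the stop. I then backed it off 720° anticlockwise. The last reading was 142.6°, about 0.4° short of two turns, with the wheel still.
- **Crank grip:** It was still held at hand-in, with 50 N commanded and the fingers 16 mm apart. The bottle was standing in place in the last picture. I did not recheck the cup and timer; the arm never worked near them.

**Checks that failed or disagreed:**
- **First dial pinch:** It missed. The fingers closed just above the bar because the fingertips sit about 10–20 mm behind the reported grasp point, not 19 mm ahead of it as specified. I lowered the arm 12 mm and it then gripped.
- **Grasp height:** I held the crank at a reported height of 91 mm. The grasp point should be within 30 mm of the pinch point whether the reported height or the fingertip length is wrong. I could not tell which.
- **Early wrist measurements:** A view taken while the last joint was at its limit disagreed with the fixed cameras by about 5 mm. I used the later views instead, and a circle fitted to the arm's motion for the wheel centre.

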